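Lock the blister press and hold the seal dial on its third click

TASK

Swing the red arrest lever of the blue blister press out until the pressure beam is let go and drops onto the card, then swing the lever fully back to where it was so that it locks the beam down. Only then press the yellow paddle of the white seal control down, past the first and second clicks to the third (red mark) but not on towards its end stop, and hold it there against its return spring: you finish while still holding it down. Leave the bottle, the jar and the carton where they stand.

Things in the scene. Friction and masses are not known exactly. Their poses are not given: they have to be found in the camera images.
- press: Blister press, fixed to the table: blue base 200 (x) x 360 (y) x 26 mm high with a blister card on it. Origin: centre of its underside; its own -x side is the front, its hinge post is at its -y end and the arrest lever at its +y end. Its yaw varies by up to 0.3 rad.
- beam (a joint): Pressure beam of the press: aluminium bar 36 mm wide, 280 mm long along the press's y, carrying a clear pressure plate 150 x 200 mm and, on its free end, a dark upright catch block. Hinged at the -y end. 0 rad = raised, its free end resting on the lever's nose (highest point of the beam about 160 mm above the table); 0.25 rad = level, down on the card (highest point 95 mm). It falls by its own weight within about a second once the nose is out from under it.
- arrest (a joint): Red arrest lever of the press, angle in rad about a vertical axis: 0 = arrested (its nose under the raised beam, or over the catch block of the lowered beam), growing anticlockwise seen from above to a stop at 1.1 (fully out). The beam drops when the lever is at about 0.5; swing it to 0.8 or more. Starts between 0 and 0.12. Turns with light friction (1 to 3 N at the peg) and stays where it is left.
- arrest_peg (a point): Centre of the top face of the lever's upright grip peg, a red cylinder 16 mm in diameter, top 154 mm above the table, free on all sides for its upper 40 mm (below that is the lever's arm, 12 mm thick). It lies 75 mm from the lever's axis and at 0 rad it is in front of and outside the post (press frame: -115, +187 mm); opening carries it about 75 mm towards the press's -y.
- arrest_hinge (a point): Point on the vertical axis of the arrest lever, 96 mm above the table (press frame: -50, +150 mm).
- sealbox: Seal control, fixed to the table: white box 130 (x) x 100 (y) x 50 mm with a black dial between two grey cheeks on top (highest point 141 mm). Origin: centre of its underside; the paddle sticks out to its own -x side, towards the robot; its yaw varies by up to 0.4 rad. Green, orange and red marks on the rim of the cheek at its +y side show the first, second and third click.
- dial (a joint): Seal dial, angle in rad about a level axis along the sealbox's y: 0 = home (paddle arm points up 0.6 rad above level), growing as the paddle goes down; clicks (detents) at 0.26, 0.52 and 0.78 rad, hard stop at 1.06. At 0.78 the paddle arm points 0.18 rad below level. A spring always drives it back to 0 (let go, it is home within about a second): about 4 N at the paddle at home rising to about 8 N at the third click, rising and falling by some 2.5 N between clicks.
- dial_pad (a point): Centre of the top face of the yellow paddle (38 mm along the arm, 40 mm wide, 10 mm thick), 105 mm from the dial's axis; about 158 mm above the table at home and 81 mm at the third click.
- dial_axis (a point): Middle of the dial's axis, 95 mm above the table, straight above the sealbox's origin.
- pill_bottle: Bystander: amber bottle, 44 mm in diameter, 85 mm tall, standing; origin at the centre of its underside.
- pill_jar: Bystander: white jar with a green cap, 56 mm in diameter, 65 mm tall, standing; origin at the centre of its underside.
- carton: Bystander: white and green medicine carton 45 (x) x 100 (y) x 24 mm, lying flat; origin at the centre of its underside.
There are look-alikes about, which are no part of the job. What is shaped like the sealbox but purple is not meant.

How it is judged:
By the outcome, as a careful person would: the job done as asked, in the order asked, and still so for the second after the job is handed in, while the arm keeps its last pose, push and grip.
It also fails if it takes over 58 s, if anything falls off the work surface, if the arm or the gripper's body presses on something with over 40 N, if the wrist force passes 120 N, or if a joint passes its speed limit or range.

ROBOT

A 6-joint arm with a two-finger parallel gripper is mounted at the origin on the work surface. World frame = base frame: x ahead of the robot, y to its left, z up, the work surface at z = 0. Lengths are in m, angles in rad, forces in N, time in s.
With the tool pointing down it reaches from about 0.3 to 0.775 m from the base axis. Payload 14.6 kg.
Tool frame: the origin (TCP) lies at the very end of the fingers, on their centre line; the grasp point (between the pads) lies 19 mm behind it (tcp_to_grasp is the distance from the TCP to the grasp point, in m); z points along the fingers, y is the line along which they close (so a half turn about z gives the same grasp; the last joint's range is limited). The gripper opens to 85 mm and grips with 20 to 120 N. Pads are 22 mm wide; open, the fingers measure 114 mm over their backs; the gripper's body (76 mm by 85 mm) begins 54 mm behind the grasp point. The pads swing forward as they close: fully open they stand 13 mm farther back than shut.
Start: joints at [1.052, 0.3, 1.521, -0, 1.321, -0.067], TCP at [0.24, 0.495, 0.231] pointing down, gripper open.
Joint ranges: [-3.03, 3.03], [-0.79, 2.21], [0.23, 2.52], [-1.04, 4.18], [0, 3.07], [-2.55, 2.55]. Speed limits (rad/s): [2.22, 2.22, 2.57, 3.14, 3.14, 3.14].

INTERFACE

Orientations are given as a unit quaternion [w, x, y, z].
In Python, from rig import * gives the robot as it stands. The module is installed in compiled form; this text tells all that it offers.
- The arm moves only by the tool servo_tool, never from a script. Its argument "motion" is one flat list of numbers, 7 for each row, row after row: the shift along the tool's x, y, z in cm, then the turn, a rotation vector about the tool's x, y, z in rad, then the opening in per cent of the stroke, from 0 (shut) to 100 (fully open). A call has 1 to 10 rows; each row is the pose to reach, as a shift and turn from the pose commanded when the call began, along the tool's axes at that moment; what a row does not reach only later rows make up. A row lasts 1/10 s, in which the tool goes at most 50 mm and 8.59 degrees, less where a joint would pass 70% of its speed; a pose out of reach is approached as far as the arm can. A call with a gripper value outside its range is refused whole. The fingers move at their own pace and stop on an object; "force" is the grip in N (left out, the last holds). Time passes only in rows, so rows that repeat a pose let the fingers close. It gives the time, the measured TCP pose, the force, the opening and the grip force at its end, in the units of the state.
- read_state(): the state, without advancing time (a new reading comes with each control period).
- read_camera(name): name is "side" or "top"; returns a dict with "image" (480x640x3 uint8, blue, green, red), "range_z" (480x640 float32, m along the optical axis (not along the pixel's ray), 0 where there is no reading), "mtx" (3x3 intrinsics, pixels), "k1" (the pictures are not rectified: a ray, as slopes to the right and down, at radius r is drawn at 1 + k1 r^2 times it, then the intrinsics apply), "extrinsics" (4x4, takes a point from world to camera coordinates). Camera axes: x right, y up, looking along -z (the intrinsics and any distortion apply to the point x, -y, -z); pixel columns grow to the right and rows downward; lengths in m; the calibration is good to about 2 mm. A picture is of the moment at which its call begins.
- sign_off(): hands the job in; it is judged then, once.
The state is a dict: "clock": time; "joint_pos": joint angles; "dq": joint speeds; "tau": joint torques, N m; "eef_pos": TCP position; "tcp_rot": TCP orientation; "force": force on the tool from outside, world axes, zero at the start; "moment": the same for the moment, N m; "finger_gap": finger opening in m; "grip_force": force on a finger pad.
Only numpy, scipy, OpenCV 4.12 (cv2) and the standard library are available. Lean on these libraries where they do the work, as an engineer would, in place of code of your own. Each camera call takes 0.05 s, during which the arm holds its last target. There are 200 camera calls.

## Working session

There is one attempt and no reset: what is moved stays moved. The work goes in short steps, Python scripts to look and compute and a tool call to move; the robot and the scene stay as the last step left them, time stands still between calls to the robot, and variables do not carry over. Pictures are saved under pics/ and viewed, at most 10 in all, crops included, and the job is handed in when it is done.

Besides the shell and the picture viewer there is one more tool, called as name(argument=value, ...) on one line, values as JSON. servo_tool: Moves the arm, as the interface text tells. Its arguments: {"type":"object","properties":{"motion":{"type":"array"},"force":{"type":"number"}},"required":["motion"]}

```bash
mkdir -p pics; cat > h.py <<'E'
from rig import *
import numpy as np, cv2
def cam(n):
    c=read_camera(n); return c
def world(c):
    """HxWx3 world points from range"""
    h,w=c["range_z"].shape; K=c["mtx"]; v,u=np.mgrid[:h,:w]
    p=np.stack([u,v],-1).reshape(-1,1,2).astype(np.float64)
    s=cv2.undistortPoints(p,K,np.array([c["k1"],0,0,0.])).reshape(h,w,2)
    z=c["range_z"]; P=np.stack([s[...,0]*z,-s[...,1]*z,-z],-1)
    E=c["extrinsics"]; return (P-E[:3,3])@E[:3,:3]
E
python3 - <<'E'
from h import *
for n in("top","side"):
    c=cam(n); cv2.imwrite(f"pics/{n}0.png",c["image"]); np.savez(f"{n}0.npz",**c)
    print(n,np.linalg.inv(c["extrinsics"])[:3,3].round(3),(c["range_z"]>0).mean())
print(read_state())
E
```

```text
top [ 0.352 -0.067  1.389] 0.9960319010416666
side [0.503 0.762 0.943] 0.9959114583333334
{'clock': 0.1, 'joint_pos': array([ 1.05241281e+00,  3.00420169e-01,  1.52153284e+00,  9.54912578e-06,
        1.32073145e+00, -6.65996398e-02]), 'dq': array([-0.00099896, -0.00111607, -0.0009439 , -0.00078401, -0.00180404,
        0.00052866]), 'tau': array([ 4.63964425e-04, -5.44378066e+01, -3.62371981e+01, -8.90913361e-05,
        2.97191247e-03, -6.86510646e-06]), 'eef_pos': array([0.24000417, 0.49462467, 0.23076967]), 'tcp_rot': array([-1.61833974e-04,  2.23976851e-01,  9.74594312e-01, -5.21383803e-04]), 'force': array([-0.52158331, -1.04376023, -0.47850591]), 'moment': array([0.00437644, 0.01134616, 0.00918102]), 'grip_force': 0.0, 'finger_gap': 0.08535786456206544}
```

View pics/top0.png

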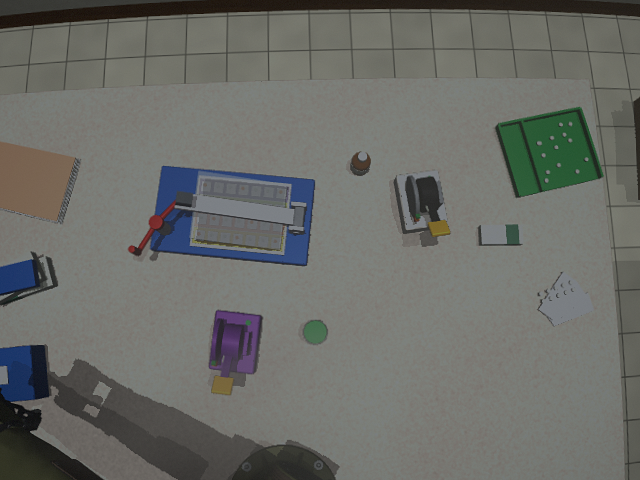

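View pics/side0.png

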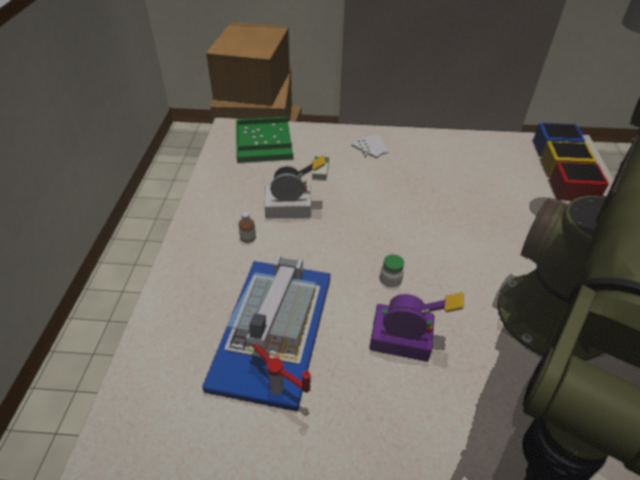

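The top view shows the press at (235,215), with its lever hinge at (155,222) and peg at (134,250). There are two things shaped like the seal control: a white one at (422,200) with its paddle at (438,228), and a purple one at (235,342) with its paddle at (222,385). I choose the white one. Other red or yellow objects are the trays at (565,165) in the side view, which are not meant. The bottle is at (361,162), the jar at (315,332) and the carton at (499,235).

```bash
python3 - <<'E'
from h import *
for n in("top","side"):
    c=dict(np.load(f"{n}0.npz")); W=world(c); im=c["image"]; hsv=cv2.cvtColor(im,cv2.COLOR_BGR2HSV)
    H,S,V=[hsv[...,i].astype(int) for i in range(3)]; Z=W[...,2]; X=W[...,0];Y=W[...,1]
    reg=(X>0.2)&(X<0.9)&(Y>-0.5)&(Y<0.55)&(np.abs(Z)<.3)
    red=reg&((H<8)|(H>172))&(S>150)&(V>60)
    for nm,m in(("peg",red&(Z>.145)),("arm",red&(Z>.09)&(Z<.13)),("yel",reg&(H>18)&(H<32)&(S>120)&(Y<0)&(Z>.1)),("amber",reg&(H<20)&(S>80)&(Z>.02)&(abs(Y)<.25)&(X>.5)),("green",reg&(H>50)&(H<85)&(S>80)&(Z>.01))):
        k,l,st,ce=cv2.connectedComponentsWithStats(m.astype(np.uint8))
        for i in range(1,k):
            if st[i,4]>12: q=W[l==i]; print(n,nm,st[i,4],ce[i].round(),np.median(q,0).round(3),q.min(0).round(3),q.max(0).round(3))
    if n=="top":
        for nm,m in(("base",reg&(H>105)&(H<125)&(S>140)&(Z>.015)&(Z<.04)&(X>.4)),("box",reg&(Z>.042)&(Z<.058)&(S<60)&(Y<-.1)&(X>.5))):
            if nm=="base": q=W[m]
            else: q=W[m]
            r=cv2.minAreaRect(q[:,:2].astype(np.float32)); print(nm,r,cv2.boxPoints(r).round(3).tolist())
        m=reg&(Z>.07)&(V<90)&(S<80)&(Y<-.1); q=W[m]; print("dial",len(q),cv2.minAreaRect(q[:,:2].astype(np.float32)))
        a=cv2.resize(im[150:270,100:260],None,fx=3,fy=3,interpolation=2); b=cv2.resize(im[150:270,370:480],(330,360),interpolation=2)
        cv2.imwrite("pics/crop.png",cv2.convertScaleAbs(np.hstack([a,b[:, :310]]),alpha=1.6))
E
```

```text
top peg 29 [131. 248.] [0.549 0.296 0.153] [0.543 0.29  0.147] [0.554 0.301 0.157]
top arm 287 [156. 223.] [0.611 0.257 0.111] [0.557 0.216 0.102] [0.657 0.294 0.121]
top yel 268 [438. 228.] [ 0.573 -0.339  0.161] [ 0.556 -0.36   0.146] [ 0.592 -0.32   0.171]
top amber 144 [361. 162.] [ 0.745 -0.192  0.059] [ 0.734 -0.214  0.049] [ 0.768 -0.177  0.077]
top amber 99 [164. 215.] [0.625 0.241 0.111] [0.597 0.216 0.102] [0.658 0.25  0.12 ]
top green 16 [418. 216.] [ 0.609 -0.306  0.113] [ 0.605 -0.309  0.108] [ 0.613 -0.302  0.12 ]
top green 18 [248. 322.] [0.396 0.064 0.055] [0.392 0.06  0.05 ] [0.401 0.069 0.058]
top green 308 [315. 330.] [ 0.375 -0.079  0.065] [ 0.349 -0.102  0.041] [ 0.395 -0.059  0.072]
top green 13 [213. 362.] [0.313 0.132 0.114] [0.309 0.129 0.11 ] [0.315 0.135 0.119]
base ((0.6427016258239746, 0.10101573914289474), (0.35762298107147217, 0.1985565572977066), 82.874755859375) [[0.5220000147819519, -0.06400000303983688], [0.718999981880188, -0.08900000154972076], [0.7630000114440918, 0.26600000262260437], [0.5659999847412109, 0.29100000858306885]]
box ((0.6737400889
[... 384 characters left out ...]
306. 375.] [0.549 0.298 0.154] [0.543 0.29  0.149] [0.555 0.304 0.157]
side arm 401 [277. 366.] [0.611 0.261 0.111] [0.556 0.212 0.103] [0.662 0.297 0.129]
side yel 113 [318. 162.] [ 0.575 -0.334  0.16 ] [ 0.559 -0.358  0.143] [ 0.592 -0.316  0.172]
side amber 124 [246. 225.] [ 0.751 -0.184  0.058] [ 0.735 -0.201  0.048] [ 0.772 -0.172  0.072]
side amber 232 [269. 353.] [0.63  0.221 0.107] [0.602 0.142 0.026] [0.67  0.25  0.117]
side green 216 [393. 262.] [ 0.373 -0.077  0.064] [ 0.352 -0.104  0.059] [ 0.393 -0.054  0.069]
side green 13 [384. 311.] [0.397 0.066 0.054] [0.393 0.059 0.05 ] [0.399 0.071 0.056]
side green 17 [429. 323.] [0.314 0.133 0.114] [0.31  0.128 0.111] [0.317 0.137 0.118]
```

View pics/crop.png

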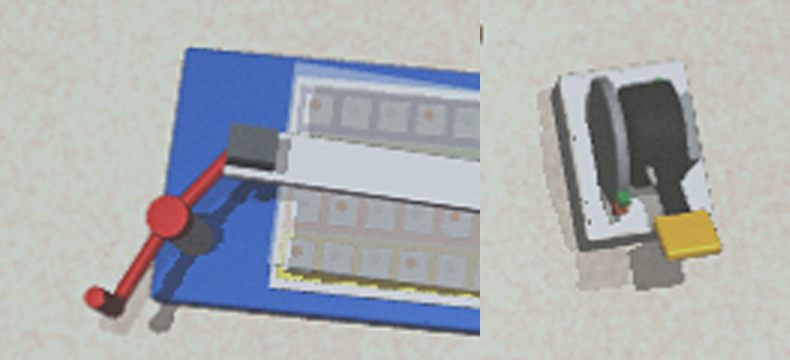

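The crop confirms it. The red peg is at crop (98,298) and the yellow paddle of the white box at crop (687,235), with the lever nose under the raised beam. I'm moving above the peg.

servo_tool(motion=[-4,-0.5,0.3,0,0,-0.04,60,-8,-1,0.6,0,0,-0.08,60,-12,-1.4,1,0,0,-0.12,60,-16,-1.9,1.4,0,0,-0.16,60,-20,-2.4,1.8,0,0,-0.2,60,-24,-2.8,2.2,0,0,-0.24,60,-28,-3.3,2.5,0,0,-0.28,60,-32,-3.8,2.8,0,0,-0.31,60,-36.5,-4.3,3.1,0,0,-0.31,60,-36.5,-4.3,3.1,0,0,-0.31,60], force=25)

```text
clock: 1.1
eef_pos: [0.5528, 0.2934, 0.1988]
tcp_rot: [-0.0, 0.073, 0.997, -0.001]
force: [-1.1, 0.3, -0.9]
finger_gap: 0.0513
grip_force: 0.0
```

```bash
cat >> h.py <<'E'
from scipy.spatial.transform import Rotation as Ro
def tool(p):
    s=read_state(); q=s["tcp_rot"]; R=Ro.from_quat([q[1],q[2],q[3],q[0]])
    return (R.inv().apply(np.array(p)-s["eef_pos"])*100).round(2)
E
python3 - <<'E'
from h import *
s=read_state(); print(s["eef_pos"],s["tcp_rot"].round(3),s["finger_gap"])
h=np.array([.6116,.256]); a0=2.499
for a in(.07,): print(tool([*(h+.075*np.array([np.cos(a0+a),np.sin(a0+a)])),.124]))
c=dict(np.load("top0.npz")); W=world(c); X,Y,Z=W[...,0],W[...,1],W[...,2]
hsv=cv2.cvtColor(c["image"],cv2.COLOR_BGR2HSV)
m=(abs(Z-.05)<.006)&(X>.56)&(X<.78)&(Y<-.22)&(Y>-.42)
m=cv2.morphologyEx(m.astype(np.uint8),cv2.MORPH_OPEN,np.ones((2,2)))>0
r=cv2.minAreaRect(W[m][:,:2].astype(np.float32)); print("box",r,m.sum(),cv2.boxPoints(r).round(3).tolist())
y=(hsv[...,0]>18)&(hsv[...,0]<32)&(hsv[...,1]>120)&(Y<-.2)&(Z>.135)&(X>.5)
print("pad",cv2.minAreaRect(W[y][:,:2].astype(np.float32)))
E
```

```text
[0.55276403 0.29339861 0.19884128] [-0.     0.073  0.997 -0.001] 0.05126942272991686
[0.46 0.27 7.48]
box ((0.5629791617393494, -0.2099306285381317), (0.15234602987766266, 0.486042857170105), 38.43680953979492) 910 [[0.35199999809265137, -0.06700000166893005], [0.6539999842643738, -0.4480000138282776], [0.7739999890327454, -0.3529999852180481], [0.47200000286102295, 0.02800000086426735]]
pad ((0.5740076899528503, -0.3401400148868561), (0.03402843698859215, 0.038376204669475555), 7.337647438049316)
```

servo_tool(motion=[0.5,0.3,2,0,0,0,60,0.5,0.3,4,0,0,0,60,0.5,0.3,6,0,0,0,60,0.5,0.3,7.4,0,0,0,60,0.5,0.3,7.4,0,0,0,60,0.5,0.3,7.4,0,0,0,0,0.5,0.3,7.4,0,0,0,0,0.5,0.3,7.4,0,0,0,0,0.5,0.3,7.4,0,0,0,0,0.5,0.3,7.4,0,0,0,0], force=25)

```text
clock: 2.1
eef_pos: [0.5458, 0.3004, 0.1273]
tcp_rot: [0.001, 0.071, 0.997, 0.0]
force: [1.8, -2.4, 6.5]
finger_gap: 0.0146
grip_force: 26.7
```

```bash
python3 - <<'E'
from h import *
h=np.array([.6116,.256]); a0=2.499; s=read_state()
d=s["eef_pos"][:2]-h; print(s["eef_pos"],s["finger_gap"],s["grip_force"],s["force"],"r",np.hypot(*d),"a",np.arctan2(d[1],d[0])-a0)
a1=np.arctan2(d[1],d[0]); r=np.hypot(*d)
for a in np.append(np.arange(a1,a0+.98,.1),a0+.98): print(round(a-a0,2),tool([*(h+r*np.array([np.cos(a),np.sin(a)])),s["eef_pos"][2]]))
c=dict(np.load("top0.npz")); W=world(c); X,Y,Z=W[...,0],W[...,1],W[...,2]
m=(abs(Z-.05)<.006)&(X>.56)&(X<.78)&(Y<-.22)&(Y>-.42)
k,l,st,ce=cv2.connectedComponentsWithStats(m.astype(np.uint8)); i=1+st[1:,4].argmax()
q=W[l==i]; print(st[i],cv2.minAreaRect(q[:,:2].astype(np.float32)),q.min(0),q.max(0))
E
```

```text
[0.54576024 0.30044176 0.12733019] 0.014635128348040137 26.710600554943085 [ 1.77700889 -2.42489856  6.5196678 ] r 0.07943515575064021 a 0.04884385714250783
0.05 [0. 0. 0.]
0.15 [ 0.31 -0.73 -0.  ]
0.25 [ 0.55 -1.49 -0.  ]
0.35 [ 0.71 -2.27 -0.  ]
0.45 [ 0.79 -3.06 -0.  ]
0.55 [ 0.79 -3.85 -0.  ]
0.65 [ 0.71 -4.64 -0.01]
0.75 [ 0.55 -5.42 -0.01]
0.85 [ 0.32 -6.18 -0.01]
0.95 [ 0.01 -6.91 -0.01]
0.98 [-0.1  -7.13 -0.01]
[396 170  44  61 838] ((0.6599739789962769, -0.3292020857334137), (0.13168053328990936, 0.0999351367354393), 6.288214683532715) [ 0.59018082 -0.37398035  0.04404065] [ 0.72840355 -0.27345112  0.05577178]
```

servo_tool(motion=[0,0,-0.5,0,0,0,0,0.3,-0.7,-0.5,0,0,0,0,0.5,-1.4,-0.5,0,0,0,0,0.7,-2.2,-0.5,0,0,0,0,0.8,-2.9,-0.5,0,0,0,0,0.8,-3.7,-0.5,0,0,0,0,0.7,-4.4,-0.5,0,0,0,0,0.5,-5.2,-0.5,0,0,0,0,0.3,-5.9,-0.5,0,0,0,0,0.1,-6.6,-0.5,0,0,0,0])

```text
clock: 3.1
eef_pos: [0.5349, 0.2347, 0.1311]
tcp_rot: [-0.0, 0.071, 0.997, -0.0]
force: [4.1, 5.7, -15.0]
finger_gap: 0.015
grip_force: 24.7
```

servo_tool(motion=[0,0,0,0,0,0,0,0,0,0,0,0,0,0,0,0,0,0,0,0,0,0,0,0,0,0,0,0,0,0,0,0,0,0,0,0,0,0,0,0,0,0,0,0,0,0,0,0,0,0,0,0,0,0,0,0,0,0,0,0,0,0,0,0,0,0,0,0,0,0])

```text
clock: 4.1
eef_pos: [0.5347, 0.2352, 0.1312]
tcp_rot: [-0.0, 0.071, 0.997, -0.0]
force: [-3.7, -4.4, -11.8]
finger_gap: 0.0149
grip_force: 25.0
```

```bash
python3 - <<'E'
from h import *
s=read_state(); h=np.array([.6116,.256]); d=s["eef_pos"][:2]-h; print(s["eef_pos"],s["finger_gap"],s["force"],np.arctan2(d[1],d[0])%6.283-2.499,np.hypot(*d))
c=cam("side"); W=world(c); Z=W[...,2]; X,Y=W[...,0],W[...,1]
m=(abs(X-.64)<.1)&(Y>-.06)&(Y<.2)&(Z>.03)&(Z<.18); print("max beam z",np.percentile(Z[m],[90,99]))
cv2.imwrite("pics/side1.png",cv2.resize(c["image"][200:460,150:400],(750,600),interpolation=2)[:600])
a=2.499
r=.075
for t in (0,): print(tool([*(h+r*np.array([np.cos(a+t),np.sin(a+t)])),.13]))
E
```

```text
[0.53471119 0.23520334 0.13117144] 0.014933735587490065 [ -3.67212068  -4.41111304 -11.84201016] 0.9065637753633808 0.07965168309117839
max beam z [0.06188193 0.09411454]
[-0.74  6.75  0.11]
```

View pics/side1.png

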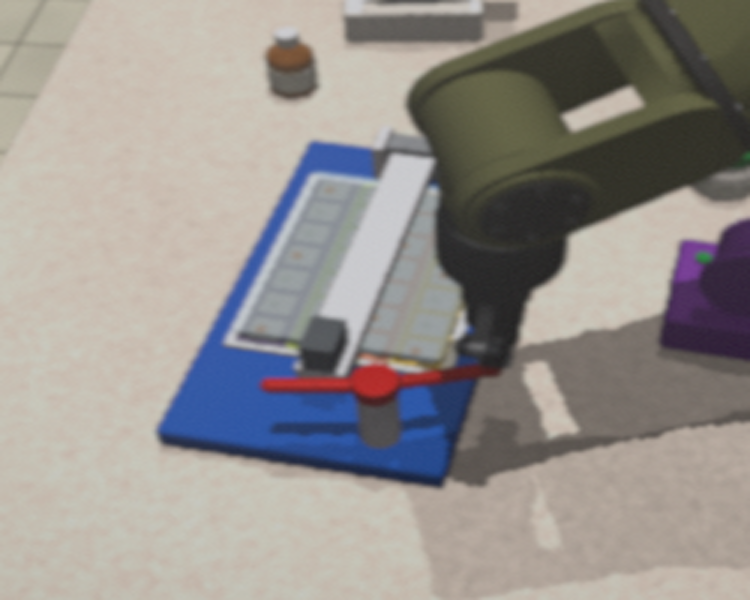

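The beam is level on the card, with its top at 94 mm and the catch block at (325,345). The lever is out with its nose at (265,383), clear of the block. I'm swinging it back.

servo_tool(motion=[0.2,0.7,0.2,0,0,0,0,0.4,1.4,0.2,0,0,0,0,0.6,2.2,0.2,0,0,0,0,0.7,2.9,0.2,0,0,0,0,0.7,3.7,0.2,0,0,0,0,0.6,4.4,0.2,0,0,0,0,0.4,5.2,0.2,0,0,0,0,0.2,5.9,0.2,0,0,0,0,-0.1,6.6,0.2,0,0,0,0,-0.3,7.1,0.2,0,0,0,0])

```text
clock: 5.15
eef_pos: [0.5477, 0.3041, 0.1297]
tcp_rot: [-0.001, 0.071, 0.997, -0.002]
force: [-22.6, -34.5, 18.8]
finger_gap: 0.0155
grip_force: 29.2
```

servo_tool(motion=[0,0,0,0,0,0,0,0,0,0,0,0,0,0,0,0,0,0,0,0,0])

```text
clock: 5.45
eef_pos: [0.5474, 0.3034, 0.1299]
tcp_rot: [-0.001, 0.071, 0.997, -0.002]
force: [-15.4, -21.4, 13.8]
finger_gap: 0.015
grip_force: 27.9
```

```bash
python3 - <<'E'
from h import *
s=read_state(); h=np.array([.6116,.256]); d=s["eef_pos"][:2]-h; print(s["eef_pos"],s["finger_gap"],s["force"],np.arctan2(d[1],d[0])%6.283-2.499,np.hypot(*d))
c=cam("side"); W=world(c);hsv=cv2.cvtColor(c["image"],cv2.COLOR_BGR2HSV); H,S=hsv[...,0],hsv[...,1]
Z=W[...,2];X,Y=W[...,0],W[...,1]
m=((H<8)|(H>172))&(S>150)&(Z>.095)&(Z<.125)&(abs(X-.61)<.1)&(abs(Y-.25)<.1)
q=W[m][:,:2].astype(np.float32); v=cv2.fitLine(q,2,0,.01,.01).ravel(); print(v, "inner", q[q[:,0].argmax()])
E
```

```text
[0.54735914 0.30341874 0.12990295] 0.015021787022427553 [-15.41995588 -21.41460081  13.76284309] 0.006725319149208708 0.07984625708089356
[ 0.6756451  -0.737227    0.61827093  0.25045812] inner [0.6593964  0.20403254]
```

servo_tool(motion=[0,-0.2,0,0,0,0,0,0,-0.2,0,0,0,0,60,0,-0.2,0,0,0,0,60,0,-0.2,0,0,0,0,60,0,-0.2,0,0,0,0,60,0,-0.2,-3,0,0,0,60,0,-0.2,-6,0,0,0,60,0,-0.2,-10,0,0,0,60,0,-0.2,-10,0,0,0,0,0,-0.2,-10,0,0,0,0])

```text
clock: 6.5
eef_pos: [0.5478, 0.3034, 0.2299]
tcp_rot: [0.001, 0.071, 0.997, 0.0]
force: [-0.4, 0.4, -1.1]
finger_gap: 0.0228
grip_force: 0.0
```

```bash
python3 - <<'E'
from h import *
s=read_state(); print(s["eef_pos"],s["finger_gap"],s["force"])
c=cam("side"); W=world(c);hsv=cv2.cvtColor(c["image"],cv2.COLOR_BGR2HSV); H,S=hsv[...,0],hsv[...,1]
Z=W[...,2];X,Y=W[...,0],W[...,1]
r=((H<8)|(H>172))&(S>150)&(abs(X-.6)<.1)&(abs(Y-.25)<.1)
m=r&(Z>.145)&(Z<.165); print("peg",np.median(W[m],0))
m=(abs(X-.64)<.1)&(Y>-.06)&(Y<.2)&(Z>.03)&(Z<.18); print("beam z",np.percentile(Z[m],99))
cv2.imwrite("pics/side2.png",cv2.resize(c["image"][240:420,180:340],(640,600),interpolation=2))
print("pad",tool([.576,-.339,.20]),[tool([.660-d*.9928,-.329-d*.1197,z]) for d,z in((.084,.2),(.084,.158),(.104,.081))])
E
```

```text
[0.5477976  0.30335131 0.22989721] 0.022829839218895857 [-0.42450019  0.39257567 -1.13187898]
peg [0.55333172 0.30342166 0.15391209]
beam z 0.09418378173323283
pad [-11.9  -63.17   2.87] [array([-11.96, -63.17,   2.87]), array([-11.96, -63.16,   7.07]), array([-10.04, -63.68,  14.77])]
```

View pics/side2.png

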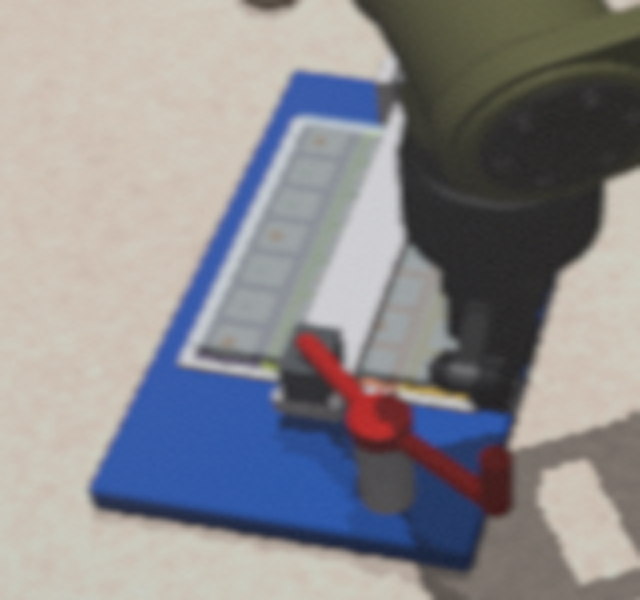

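The nose lies over the catch block at (320,350) and the peg is back at its zero position, so the beam is locked down. I'm moving on to the paddle.

servo_tool(motion=[-0.6,-3.2,0,0,0,0,0,-1.2,-6.4,0,0,0,0,0,-1.8,-9.6,0,0,0,0,0,-2.4,-12.8,0,0,0,0,0,-3,-16,0,0,0,0,0,-3.6,-19.2,0,0,0,0,0,-4.2,-22.4,0,0,0,0,0,-4.8,-25.6,0,0,0,0,0,-5.4,-28.8,0,0,0,0,0,-6,-32,0,0,0,0,0])

```text
clock: 7.55
eef_pos: [0.5613, -0.0234, 0.2279]
tcp_rot: [-0.001, 0.071, 0.997, 0.0]
force: [0.3, 0.8, 0.4]
finger_gap: 0.0
grip_force: 0.0
```

servo_tool(motion=[-0.6,-3.2,0,0,0,-0.03,0,-1.2,-6.4,0,0,0,-0.06,0,-1.8,-9.6,0,0,0,-0.09,0,-2.4,-12.8,0,0,0,-0.12,0,-3,-16,0,0,0,-0.15,0,-3.6,-19.2,0,0,0,-0.18,0,-4.2,-22.4,0,0,0,-0.21,0,-4.8,-25.6,0,0,0,-0.24,0,-5.4,-28.8,0,0,0,-0.26,0,-6,-31.2,0,0,0,-0.26,0])

```text
clock: 8.55
eef_pos: [0.5765, -0.3412, 0.2274]
tcp_rot: [-0.001, -0.059, 0.998, 0.001]
force: [0.1, -0.9, -0.3]
finger_gap: -0.0003
grip_force: 0.0
```

```bash
python3 - <<'E'
from h import *
s=read_state(); print(s["eef_pos"],s["finger_gap"],s["joint_pos"].round(2))
u=np.array([.9928,.1197])
for d,z in((.084,.158),): print(tool([*(np.array([.66,-.329])-d*u),z]))
for t in (0,.13,.26,.39,.52,.65,.78):
    b=.6-t; d=.105*np.cos(b)-.005*np.sin(b); z=.095+.105*np.sin(b)+.005*np.cos(b)+.011*abs(np.tan(b)); print(t,tool([*(np.array([.66,-.329])-d*u),z]))
E
```

```text
[ 0.57650184 -0.34116514  0.22741101] -0.00032568922706892263 [-0.59  0.58  1.13 -0.    1.43 -2.28]
[-0.05  0.2   6.94]
0 [-0.06  0.2   6.15]
0.13 [0.69 0.2  7.48]
0.26 [1.28 0.19 8.88]
0.39 [ 1.71  0.19 10.33]
0.52 [ 1.97  0.19 11.82]
0.65 [ 2.05  0.18 13.22]
0.78 [ 1.96  0.18 14.43]
```

servo_tool(motion=[0,0.2,3,0,0,0,0,0,0.2,5.5,0,0,0,0,0.3,0.2,6.8,0,0,0,0,0.7,0.2,7.5,0,0,0,0,1,0.2,8.2,0,0,0,0,1.3,0.2,8.9,0,0,0,0,1.5,0.2,9.6,0,0,0,0,1.7,0.2,10.3,0,0,0,0,1.8,0.2,11,0,0,0,0,2,0.2,11.8,0,0,0,0])

```text
clock: 9.55
eef_pos: [0.5569, -0.3402, 0.1115]
tcp_rot: [0.0, -0.059, 0.998, -0.0]
force: [4.4, -0.1, 4.5]
finger_gap: 0.0003
grip_force: 2.4
```

```bash
python3 - <<'E'
from h import *
s=read_state(); print(s["eef_pos"],s["force"],s["joint_pos"][5])
u=np.array([.9928,.1197])
for t in (.65,.78):
    b=.6-t; d=.105*np.cos(b)-.005*np.sin(b); z=.095+.105*np.sin(b)+.005*np.cos(b)+.011*abs(np.tan(b)); print(t,tool([*(np.array([.66,-.329])-d*u),z]))
c=cam("side"); cv2.imwrite("pics/side3.png",cv2.resize(c["image"][130:240,230:370],(700,550),interpolation=2))
E
```

```text
[ 0.55688295 -0.34019822  0.11146357] [ 4.39088981 -0.1194236   4.50959522] -2.293176777255302
0.65 [ 0.14 -0.12  1.62]
0.78 [ 0.05 -0.12  2.83]
```

View pics/side3.png

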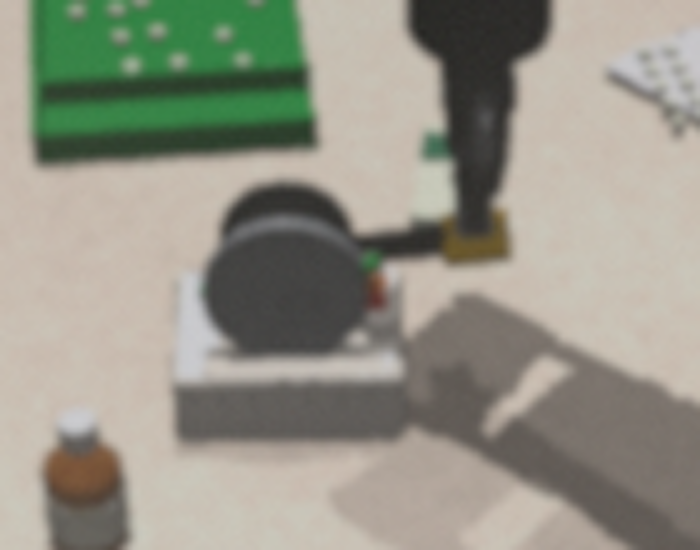

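The closed fingers are pressing on the centre of the yellow paddle at (475,230), and the arm is near level. I'm continuing to the third click.

servo_tool(motion=[0.1,0,0.5,0,0,0,0,0.1,0,1,0,0,0,0,0.1,0,1.5,0,0,0,0,0.1,0,2,0,0,0,0,0.1,0,2.4,0,0,0,0,0.1,0,2.8,0,0,0,0,0.1,0,2.8,0,0,0,0,0.1,0,2.8,0,0,0,0])

```text
clock: 10.4
eef_pos: [0.5562, -0.3403, 0.084]
tcp_rot: [0.0, -0.059, 0.998, -0.0]
force: [0.1, 0.5, 7.1]
finger_gap: -0.0001
grip_force: 3.6
```

```bash
python3 - <<'E'
from h import *
from scipy.optimize import brentq
s=read_state(); p=s["eef_pos"]; print(p,s["force"])
u=np.array([.9928,.1197]); dT=-(p[:2]-np.array([.66,-.329]))@u; print("d",dT)
# top-face line at angle b: contact at the higher of the two finger edges
def z(b): # heights of face at d
    return max(.095+.005/np.cos(b)+x*np.tan(b) for x in(dT-.011,dT+.011))
print("dial angle", .6-brentq(lambda b:z(b)-p[2],-.6,.6))
c=cam("side"); W=world(c); hsv=cv2.cvtColor(c["image"],cv2.COLOR_BGR2HSV); H,S=hsv[...,0],hsv[...,1]
m=(H>18)&(H<32)&(S>120)&(W[...,1]<-.28)&(W[...,1]>-.4)&(W[...,2]>.04)&(W[...,0]<.63)
q=W[m]; print(m.sum(),np.median(q,0),q.min(0),q.max(0))
cv2.imwrite("pics/side4.png",cv2.resize(c["image"][130:240,230:370],(700,550),interpolation=2))
E
```

```text
[ 0.55622583 -0.34027154  0.08397044] [0.09779744 0.54281544 7.09100759]
d 0.10437620010026964
dial angle 0.7707770190564551
40 [ 0.55640286 -0.3283021   0.08167797] [ 0.54353761 -0.34116413  0.0771656 ] [ 0.57223436 -0.32123942  0.08670931]
```

View pics/side4.png

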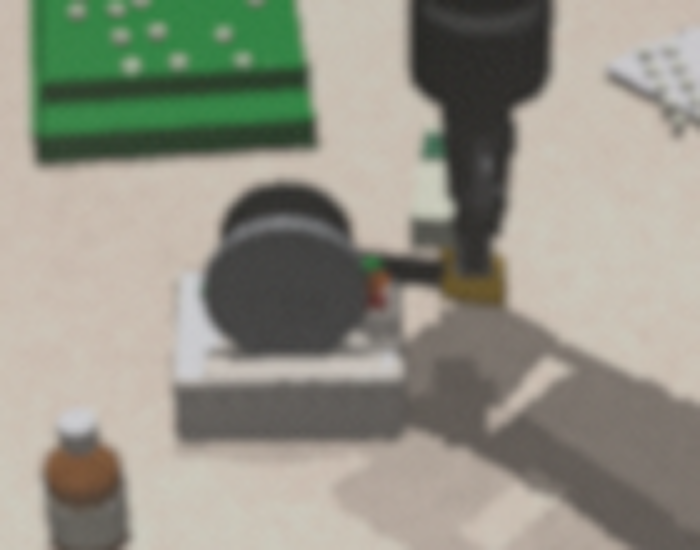

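The paddle is held at (473,275) with the arm slightly below level, at a dial angle of about 0.77. I'm nudging it down 1 mm to the middle of the click.

servo_tool(motion=[0,0,0.1,0,0,0,0,0,0,0.1,0,0,0,0,0,0,0.1,0,0,0,0,0,0,0.1,0,0,0,0,0,0,0.1,0,0,0,0])

```text
clock: 10.95
eef_pos: [0.5563, -0.3403, 0.0832]
tcp_rot: [0.001, -0.059, 0.998, -0.001]
force: [0.1, 0.5, 8.1]
finger_gap: -0.0003
grip_force: 3.8
```

```bash
python3 - <<'E'
from h import *
s=read_state(); print(s["eef_pos"],s["force"])
if .078<s["eef_pos"][2]<.087 and s["force"][2]>3: print(sign_off())
E
```

```text
[ 0.55630437 -0.34027742  0.08317805] [0.12570478 0.50564405 8.10008758]
the job is handed in; nothing more can be done
None
```

I handed the job in at about 11 s: the beam dropped and is locked down by the lever, and the white control's paddle is held at the third click (dial about 0.78 rad, 8 N).

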